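Wake and reset the orange base-camp radio with the service pin

ROBOT

A 6-joint arm with a two-finger parallel gripper is mounted at the origin on the work surface. World frame = base frame: x ahead of the robot, y to its left, z up, the work surface at z = 0. Lengths are in m, angles in degrees, forces in N, time in s.
With the tool pointing down it reaches from about 0.375 to 0.9 m from the base axis. Payload 3.1 kg.
Tool frame: the origin (TCP) lies between the finger pads; the fingertips stand 11 mm ahead of it and the grasp point (between the pads) lies 8 mm behind it; z points along the fingers, y is the line along which they close (so a half turn about z gives the same grasp; the last joint's range is limited). The gripper opens to 87 mm and grips with 3 to 60 N. Pads are 19 mm wide; open, the fingers measure 117 mm over their backs; the gripper's body (75 mm by 190 mm) begins 51 mm behind the grasp point.
Start: joints at [56.35, 30.224, 82.088, -0, 67.689, -10.227], TCP at [0.248, 0.573, 0.234] pointing down, gripper open.
Joint ranges: [-176.69, 176.69], [-43.24, 126.21], [12.49, 139.97], [-82, 262], [0, 151.66], [-163.58, 163.58]. Speed limits (degrees/s): [159.86, 159.86, 180, 180, 180, 180].

INTERFACE

Orientations are given as a 3x3 rotation matrix whose columns are the frame's x, y, z axes.
In Python, from rig import bot gives the robot as it stands.
- The arm moves only by the tool apply_moves, never from a script. Its argument "steps" is a list that holds one entry, the list of rows, each a list of 7 numbers: the shift along the tool's x, y, z in cm, then the turn, a rotation vector about the tool's x, y, z in degrees, then the gripper command: -1 is shut, 1 is fully open, values between are in proportion. In form: [[[dx, dy, dz, rx, ry, rz, jaw], ...]]. A call has 1 to 20 rows; each row is the pose to reach, as a shift and turn from the pose commanded when the call began, along the tool's axes at that moment; what a row does not reach only later rows make up. A row lasts 1/8 s, in which the tool goes at most 62.5 mm and 10.7 degrees, less where a joint would pass 70% of its speed; a pose out of reach is approached as far as the arm can. A call with a gripper value outside its range is refused whole. The fingers move at their own pace and stop on an object; the grip force is fixed at half the most. Time passes only in rows, so rows that repeat a pose let the fingers close. It gives the time, the measured TCP pose, the force, the opening and the grip force at its end, in the units of the state.
- bot.read_state(): the state, without advancing time (a new reading comes with each control period).
- bot.capture(name): name is "scene" or "side" or "wrist"; returns the picture (384x512x3 uint8, blue, green, red); there is no depth.
- bot.camera_model(name): a dict with "intrinsics" (3x3 intrinsics, pixels), "R" (3x3) and "t" (3): a world point X has camera coordinates R X + t. Camera axes: x right, y down, z forward; pixel columns grow to the right and rows downward; lengths in m; the calibration is good to about 2 mm. The wrist camera is an equidistant fisheye: a pixel r from the principal point sees the ray r / f radians off the axis. A picture is of the moment at which its call begins: read the wrist's pose just before it. camera_model takes no time and is no camera call; for the wrist camera it gives the pose at the moment of the call.
- bot.hand_in(): hands the job in; it is judged then, once.
The state is a dict: "time_s": time; "joint_positions": joint angles; "qvel": joint speeds; "tau": joint torques, N m; "position": TCP position; "tcp_rot": TCP orientation; "force": force on the tool from outside, world axes, zero at the start; "moment": the same for the moment, N m; "opening": opening from 0.0 (shut) to 1.0 (fully open); "grasp_force": force on a finger pad.
Only numpy, scipy, OpenCV 4.12 (cv2) and the standard library are available. Lean on these libraries where they do the work, as an engineer would, in place of code of your own. Each camera call takes 0.05 s, during which the arm holds its last target. There are 200 camera calls.

TASK

Take the green-handled service pin out of its wooden stand and, keeping it upright, hold its tip steady about 15 mm above the white wake sensor of the orange radio for two seconds. Then reach the tip down through the yellow-rimmed reset port of the same radio and press the recessed button fully down, and finish while still gripping the pin and holding the button down. Do not press the blue radio's reset button, and leave the other things on the table where they are.

Things in the scene. Friction and masses are not known exactly. Their poses are not given: they have to be found in the camera images.
- pin: loose service pin, about 80 g, 125 mm long, standing tip down in the stand. Origin at the centre of the tip, z along the pin towards the handle. From the tip up: steel shaft 8 mm in diameter and 60 mm long (last 2 mm tapered to 5 mm); black round collar 28 mm in diameter, 8 mm thick (60 to 68 mm from the tip); green square handle 18 x 18 mm, sides along the pin's x and y, 57 mm long (68 to 125 mm from the tip). The collar rests on the stand
- pin_tip (a point): centre of the pin's tip
- pin_grip (a point): middle of the pin's green handle, on its axis, 97 mm from the tip
- stand: fixed light wooden block 60 x 60 x 70 mm high with an upright through hole of 12 mm diameter in the middle, in which the pin stands, its tip 10 mm above the table; origin at the centre of the underside. About 60 mm of shaft must be drawn up out of it
- radio_orange: fixed orange radio, a box 110 (x) x 160 (y) x 60 mm high; origin at the centre of its underside, z up; front with buttons faces its -x. On top: reset port at (-20, 45) mm, wake sensor at (-20, -45) mm, flat display, and near the corner (42, -65) mm a stub antenna 12 mm thick that stands 50 mm above the top. The orange and the blue radio are alike but for colour, and may stand in either place
- radio_orange_sensor (a point): centre of the upper face of the orange radio's wake sensor, a white disc 26 mm in diameter in a black ring, 62 mm above the table
- radio_orange_port (a point): centre of the mouth of the orange radio's reset port, 62 mm above the table: a round upright hole 16 mm in diameter in a yellow square rim 34 x 34 mm. The red button, 14 mm in diameter, is at its bottom, its top 20 mm below the mouth
- orange_reset (a joint): travel of the orange radio's reset button in m: 0 up, 0.005 fully down. A spring returns it: it starts to move at about 1.5 N and is fully down at about 5 N, on a firm stop
- radio_blue: fixed blue radio, same shape and origin as the orange one; not to be reset
- radio_blue_port (a point): centre of the mouth of the blue radio's reset port
- blue_reset (a joint): travel of the blue radio's reset button in m, 0 up, 0.005 fully down
- mug: blue mug, 76 mm across, 90 mm high, handle to its +y; origin under its centre; leave alone
- glue_stick: white glue stick standing, 28 mm in diameter, 90 mm high; origin under its centre; leave alone
- compass: flat round black compass with a white dial, 52 mm across, 12 mm high; leave alone
- tape: roll of clear tape lying flat, 90 mm across, 22 mm high; leave alone
- pencil: orange pencil lying, 8 mm thick, 172 mm long along its x; leave alone
- ballpoint: blue ballpoint lying, 10 mm thick, 130 mm long along its x; leave alone
- scissors: scissors lying, 150 mm long along their x, 60 mm wide, 8 mm high; leave alone
There are look-alikes about, which are no part of the job. Of the things that look like the radio_orange, the larger one is meant.

How it is judged:
By the outcome, as a careful person would: the job done as asked, in the order asked, and still so for the second after the job is handed in, while the arm keeps its last pose, push and grip.
It also fails if it takes over 56 s, if anything falls off the work surface, if the arm or the gripper's body presses on something with over 40 N, if the wrist force passes 120 N, or if a joint passes its speed limit or range.

## Working session

There is one attempt and no reset: what is moved stays moved. The work goes in short steps, Python scripts to look and compute and a tool call to move; the robot and the scene stay as the last step left them, time stands still between calls to the robot, and variables do not carry over. Pictures are saved under pics/ and viewed, at most 10 in all, crops included, and the job is handed in when it is done.

Besides the shell and the picture viewer there is one more tool, called after "Call:" as a command line: name --argument value ..., lists and objects as JSON in quotes. apply_moves: Moves the arm, as the interface text tells. Its arguments: {"type":"object","properties":{"steps":{"type":"array","items":{"type":"array","items":{"type":"array","items":{"type":"number"}}}}},"required":["steps"]}

```bash
mkdir -p pics; python3 - <<'E'
from rig import bot
import cv2,numpy as np
a=[bot.capture(n) for n in("scene","side","wrist")]
for n,i in zip(("scene","side","wrist"),a):
    cv2.imwrite(f"pics/{n}0.png",i)
    m=bot.camera_model(n);print(n,np.round(m["intrinsics"],1).tolist(),np.round(m["R"],3).tolist(),np.round(m["t"],3).tolist())
s=bot.read_state();print(s["time_s"],s["position"],np.round(s["tcp_rot"],3).tolist(),s["opening"])
cv2.imwrite("pics/s0.png",cv2.resize(a[0],(800,600)))
cv2.imwrite("pics/d0.png",cv2.resize(a[1],(800,600)))
E
```

```text
scene [[447.1, 0.0, 254.7], [0.0, 447.1, 190.7], [0.0, 0.0, 1.0]] [[0.238, 0.971, 0.018], [0.511, -0.11, -0.853], [-0.826, 0.212, -0.522]] [-0.221, -0.196, 1.97]
side [[469.0, 0.0, 251.2], [0.0, 469.0, 191.8], [0.0, 0.0, 1.0]] [[0.994, -0.107, -0.017], [-0.084, -0.653, -0.753], [0.069, 0.75, -0.658]] [-0.562, 0.183, 1.58]
wrist [[297.3, 0.0, 250.6], [0.0, 297.3, 190.0], [0.0, 0.0, 1.0]] [[0.399, 0.917, -0.002], [0.882, -0.383, 0.275], [0.251, -0.111, -0.962]] [-0.624, -0.033, 0.391]
0.15 [0.24812487 0.57304378 0.23280346] [[-0.918, 0.398, -0.001], [0.398, 0.918, -0.001], [0.0, -0.002, -1.0]] 1.000931527301119
```

View pics/s0.png

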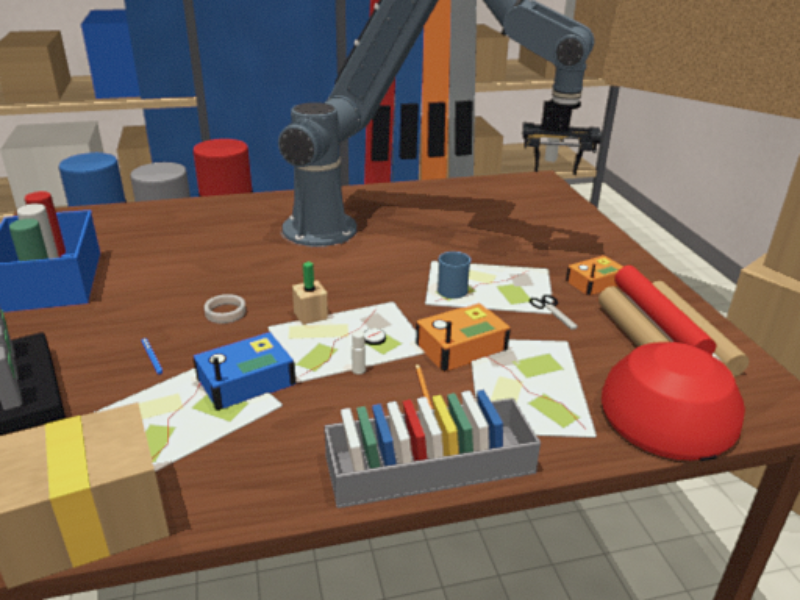

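View pics/d0.png

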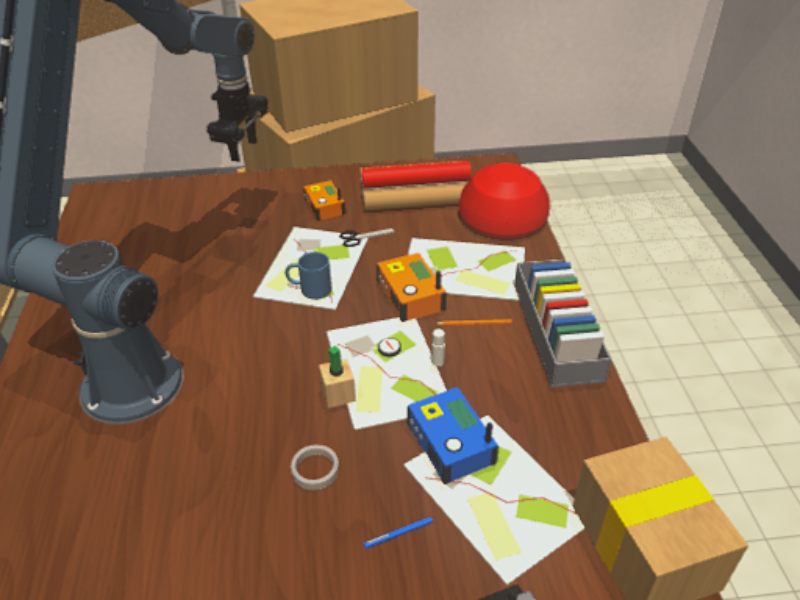

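The scene view shows the pin at (308,277), the stand at (309,300) and the large orange radio at (462,335), with its port at (478,313) and sensor at (440,325). In the side view the pin is at (335,359), the port at (396,267) and the sensor at (411,290). The small orange radio, at (595,272) in the scene view, is the look-alike.

```bash
cat > h.py <<'E'
import cv2,numpy as np
from rig import bot
def ray(n,px,m=None):
    m=m or bot.camera_model(n);K=np.array(m["intrinsics"]);R=np.array(m["R"]);t=np.array(m["t"])
    p=(np.array(px,float)-K[:2,2])/K[0,0]
    if n=="wrist":
        r=np.hypot(*p)+1e-12;d=np.r_[p/r*np.sin(r),np.cos(r)]
    else: d=np.r_[p,1]
    d=R.T@d;return -R.T@t,d/np.linalg.norm(d)
def plane(n,px,z,m=None):
    o,d=ray(n,px,m);return o+d*(z-o[2])/d[2]
def tri(a,b):
    A=np.zeros((3,3));v=np.zeros(3)
    for o,d in(a,b):
        P=np.eye(3)-np.outer(d,d);A+=P;v+=P@o
    x=np.linalg.solve(A,v);o,d=a;return x,np.linalg.norm((np.eye(3)-np.outer(d,d))@(x-o))*1e3
def blobs(img,lo,hi,win=None,amin=8):
    h=cv2.inRange(cv2.cvtColor(img,cv2.COLOR_BGR2HSV),np.array(lo),np.array(hi))
    if win:
        w=np.zeros_like(h);x0,y0,x1,y1=win;w[y0:y1,x0:x1]=255;h&=w
    n,l,s,c=cv2.connectedComponentsWithStats(h)
    return sorted([(int(s[i,4]),np.round(c[i],1).tolist(),s[i,:4].tolist()) for i in range(1,n) if s[i,4]>=amin],reverse=True),h
E
python3 - <<'E'
from h import *
I={n:cv2.imread(f"pics/{n}0.png") for n in("scene","side")}
W={"scene":[(185,160,210,195),(290,190,322,212),(270,197,297,214)],"side":[(200,215,228,245),(240,160,265,180),(252,178,275,193)]}
C=[((45,120,30),(85,255,255)),((22,150,120),(33,255,255)),((0,0,170),(180,60,255))]
for k,nm in enumerate(("grip","port","sensor")):
    r=[]
    for n in I:
        b=blobs(I[n],*C[k],W[n][k])[0];print(nm,n,b[:3])
        if b:
            x,y,w,h=b[0][2];c=b[0][1] if k!=1 else [x+w/2-.5,y+h/2-.5]
            r.append(ray(n,c));
            print(np.round(plane(n,c,.117 if k==0 else .062),4))
    if len(r)==2:print(nm,tri(*r))
E
```

```text
grip scene [(82, [197.1, 175.9], [194, 168, 7, 17])]
[ 0.4614 -0.0881  0.117 ]
grip side [(30, [213.5, 225.2], [211, 222, 6, 9])]
[ 0.4404 -0.0729  0.117 ]
grip (array([ 0.4430382 , -0.08089704,  0.11372725]), np.float64(8.376893950810306))
port scene [(8, [303.8, 200.0], [302, 199, 5, 3])]
[0.6005 0.2486 0.062 ]
port side [(58, [253.0, 170.6], [247, 167, 12, 8])]
[0.5992 0.2544 0.062 ]
port (array([0.59940215, 0.25006983, 0.06304296]), np.float64(1.9671973173657704))
sensor scene [(32, [281.1, 206.9], [278, 205, 8, 5])]
[0.6243 0.1616 0.062 ]
sensor side [(24, [262.3, 184.8], [259, 183, 7, 5])]
[0.6255 0.1669 0.062 ]
sensor (array([0.62543149, 0.16211262, 0.06417058]), np.float64(1.5410229001932858))
```

```bash
python3 -c "
import cv2
cv2.imwrite('pics/w0.png',cv2.imread('pics/wrist0.png'))"
```

```text
(no output)
```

View pics/wrist0.png

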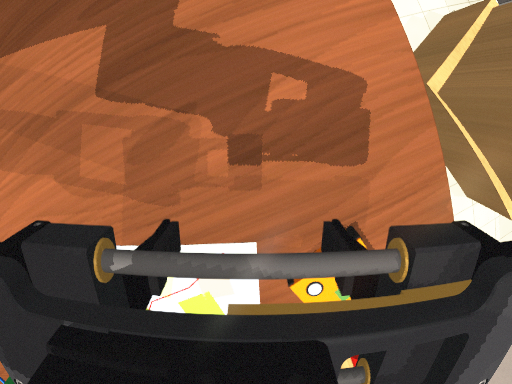

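The wrist view shows the look-alike radio at the lower centre. The camera sits on the tool's +x side and looks ahead. I'll move to about 10 cm on the -y side of the pin, with tool x pointing along world +y.

Call:
apply_moves --steps '[[[-29.4, -17, -2, 0, 0, 33, 1], [-29.4, -17, -2, 0, 0, 33, 1], [-29.4, -17, -2, 0, 0, 33, 1], [-29.4, -17, -2, 0, 0, 33, 1], [-29.4, -17, -2, 0, 0, 33, 1], [-29.4, -17, -2, 0, 0, 33, 1], [-47.9, -61.4, -2, 0, 0, 66.6, 1], [-47.9, -61.4, -2, 0, 0, 66.6, 1], [-47.9, -61.4, -2, 0, 0, 66.6, 1], [-47.9, -61.4, -2, 0, 0, 66.6, 1], [-47.9, -61.4, -2, 0, 0, 66.6, 1], [-47.9, -61.4, -2, 0, 0, 66.6, 1], [-47.9, -61.4, -2, 0, 0, 66.6, 1], [-47.9, -61.4, -2, 0, 0, 66.6, 1], [-47.9, -61.4, -2, 0, 0, 66.6, 1], [-47.9, -61.4, -2, 0, 0, 66.6, 1]]]'

```text
time_s: 2.15
position: [0.4433, -0.1797, 0.2532]
tcp_rot: [[0.001, 1.0, -0.001], [1.0, -0.001, 0.001], [0.001, -0.001, -1.0]]
force: [0.1, 0.3, 0.2]
opening: 0.998
grasp_force: 0.0
```

```bash
python3 - <<'E'
from h import *
s=bot.read_state();print(s["time_s"],s["position"],np.round(s["tcp_rot"],3).tolist(),np.round(s["joint_positions"],1),np.round(s["qvel"],2))
i=bot.capture("wrist");cv2.imwrite("pics/w1.png",i)
m=bot.camera_model("wrist");o=-np.array(m["R"]).T@m["t"];print(o)
for b in blobs(i,(45,120,30),(85,255,255),amin=60)[0][:4]:print(b)
E
```

```text
2.15 [ 0.44326968 -0.17967159  0.25317991] [[0.001, 1.0, -0.001], [1.0, -0.001, 0.001], [0.001, -0.001, -1.0]] [-35.5  17.4 101.1   0.   61.5 -35.5] [ 1.55 -0.5   0.66 -0.06 -0.04 -0.09]
[ 0.44390913 -0.10402061  0.4042292 ]
(904, [421.6, 199.0], [409, 174, 25, 51])
(406, [249.0, 87.1], [237, 74, 25, 27])
```

View pics/w1.png

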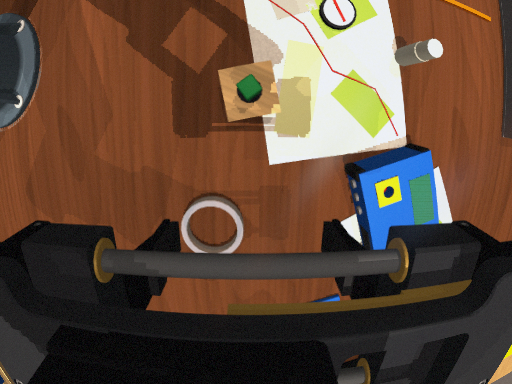

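The wrist view shows the green handle at (249,87), standing in the stand and turned relative to the tool. The tape roll is at (212,225) and the blue radio's port at (389,192).

```bash
python3 - <<'E'
from h import *
i=cv2.imread("pics/w1.png");m=bot.camera_model("wrist")
c=i[55:120,215:285];cv2.imwrite("pics/c1.png",cv2.resize(c,None,fx=8,fy=8,interpolation=cv2.INTER_NEAREST))
_,h=blobs(i,(45,120,30),(85,255,255),(230,65,270,110))
hsv=cv2.cvtColor(i,cv2.COLOR_BGR2HSV)
v=hsv[...,2][h>0];print(np.histogram(v,bins=12))
t,_=cv2.threshold(v.reshape(-1,1),0,255,cv2.THRESH_OTSU)
top=((h>0)&(hsv[...,2]>t)).astype(np.uint8)
for nm,mask,z in(("top",top,.135),("all",(h>0).astype(np.uint8),.135)):
    p=max(cv2.findContours(mask,0,1)[0],key=cv2.contourArea).reshape(-1,2)
    q=np.array([plane("wrist",x,z,m)[:2] for x in p]);r=cv2.minAreaRect((q*1000).astype(np.float32));print(nm,t,r)
# stand top corners: wood mask
E
```

```text
(array([  1,   7,  12,  10,   8,   9,   9,   9,  23,  34,  73, 211]), array([ 31.  ,  38.75,  46.5 ,  54.25,  62.  ,  69.75,  77.5 ,  85.25,
        93.  , 100.75, 108.5 , 116.25, 124.  ]))
top 86.0 ((441.84442138671875, -84.427734375), (16.843135833740234, 16.81868553161621), 36.154144287109375)
all 86.0 ((442.2417297363281, -85.4386215209961), (18.116382598876953, 18.912260055541992), 36.04628372192383)
```

View pics/c1.png

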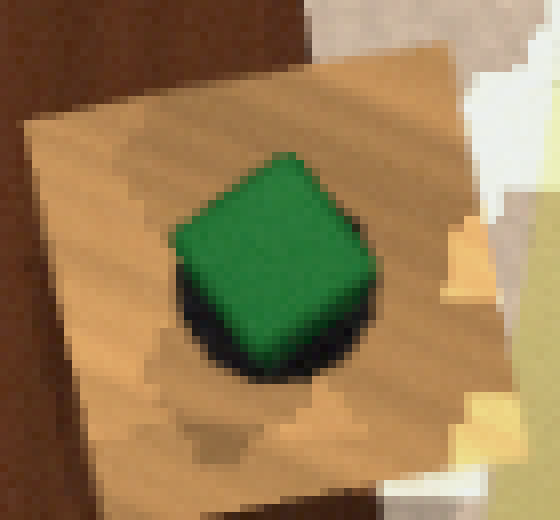

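The handle is square on at 36° in world axes, centred at (0.442, -0.0845). I measured about 17–18 mm across, which matches the given size. Next I align, descend and grip.

Call:
apply_moves --steps '[[[9.5, -0.1, 0, 0, 0, -12, 1], [9.5, -0.1, 0, 0, 0, -24, 1], [9.5, -0.1, 2, 0, 0, -36, 1], [9.5, -0.1, 6, 0, 0, -36, 1], [9.5, -0.1, 10, 0, 0, -36, 1], [9.5, -0.1, 13, 0, 0, -36, 1], [9.5, -0.1, 15.2, 0, 0, -36, 1], [9.5, -0.1, 15.2, 0, 0, -36, 1], [9.5, -0.1, 15.2, 0, 0, -36, 1], [9.5, -0.1, 15.2, 0, 0, -36, -1], [9.5, -0.1, 15.2, 0, 0, -36, -1], [9.5, -0.1, 15.2, 0, 0, -36, -1], [9.5, -0.1, 15.2, 0, 0, -36, -1], [9.5, -0.1, 15.2, 0, 0, -36, -1], [9.5, -0.1, 15.2, 0, 0, -36, -1], [9.5, -0.1, 15.2, 0, 0, -36, -1]]]'

```text
time_s: 4.2
position: [0.4429, -0.0853, 0.1015]
tcp_rot: [[-0.587, 0.809, -0.0], [0.809, 0.587, 0.0], [0.0, -0.0, -1.0]]
force: [0.2, -0.3, -0.3]
opening: 0.287
grasp_force: 0.0
```

Call:
apply_moves --steps '[[[0, 0, 0, 0, 0, 0, -1], [0, 0, 0, 0, 0, 0, -1], [0, 0, 0, 0, 0, 0, -1], [0, 0, 0, 0, 0, 0, -1]]]'

```text
time_s: 4.7
position: [0.4429, -0.0853, 0.1015]
tcp_rot: [[-0.587, 0.809, -0.0], [0.809, 0.587, 0.0], [0.0, -0.0, -1.0]]
force: [-0.2, 0.3, -0.7]
opening: 0.204
grasp_force: 30.0
```

Call:
apply_moves --steps '[[[0, 0, -2, 0, 0, 0, -1], [0, 0, -5, 0, 0, 0, -1], [0, 0, -9, 0, 0, 0, -1], [0, 0, -13, 0, 0, 0, -1], [0, 0, -15, 0, 0, 0, -1], [1, 3, -15, 0, 0, 0, -1], [2, 7, -15, 0, 0, 0, -1], [4, 12, -15, 0, 0, 0, -1], [6, 18, -15, 0, 0, 0, -1], [8, 24, -15, 0, 0, 0, -1], [9, 28, -15, 0, 0, 0, -1], [9.5, 29.3, -15, 0, 0, 0, -1], [9.5, 29.3, -15, 0, 0, 0, -1], [9.5, 29.3, -15, 0, 0, 0, -1], [9.5, 29.3, -15, 0, 0, 0, -1], [9.5, 29.3, -15, 0, 0, 0, -1]]]'

```text
time_s: 6.7
position: [0.6239, 0.1627, 0.2519]
tcp_rot: [[-0.586, 0.81, 0.0], [0.81, 0.586, -0.0], [-0.0, -0.0, -1.0]]
force: [-0.3, 0.6, -1.3]
opening: 0.204
grasp_force: 30.0
```

```bash
python3 - <<'E'
from h import *
s=bot.read_state();print(s["time_s"],s["position"],s["opening"],s["grasp_force"],np.round(s["qvel"],2))
M=bot.camera_model("wrist")
for n in("wrist","scene","side"): cv2.imwrite(f"pics/{n}2.png",bot.capture(n))
i=cv2.imread("pics/wrist2.png")
for lo,hi,nm in(((22,150,120),(33,255,255),"yel"),((0,0,150),(180,60,255),"white")):
    for b in blobs(i,lo,hi,amin=60)[0][:6]:print(nm,b,np.round(plane("wrist",b[1],.062,M),4))
a=cv2.resize(cv2.imread("pics/scene2.png")[120:240,220:360],None,fx=2.85,fy=2.85)
b=cv2.resize(cv2.imread("pics/side2.png")[90:210,190:330],None,fx=2.85,fy=2.85)
cv2.imwrite("pics/sw2.png",i);cv2.imwrite("pics/ab2.png",np.hstack([a,b]))
E
```

```text
6.7 [0.62390607 0.16274335 0.25187279] 0.20412840491626222 29.999495598021895 [ 0.23  0.2  -0.36  0.2  -0.06 -0.07]
yel (651, [279.5, 100.3], [262, 82, 36, 37]) [0.6017 0.2494 0.062 ]
yel (162, [392.9, 354.1], [379, 349, 27, 11]) [1.0272 0.0449 0.062 ]
yel (72, [196.2, 222.8], [188, 218, 15, 10]) [0.6069 0.0702 0.062 ]
white (11067, [399.0, 128.7], [315, 29, 157, 217]) [0.7401 0.3167 0.062 ]
white (8947, [150.6, 175.7], [84, 113, 152, 134]) [0.5273 0.0878 0.062 ]
white (3699, [188.0, 30.0], [103, 0, 169, 78]) [0.4672 0.2572 0.062 ]
white (2813, [349.0, 176.9], [320, 139, 60, 88]) [0.7248 0.2285 0.062 ]
white (936, [500.6, 218.7], [481, 184, 31, 58]) [1.0006 0.3465 0.062 ]
white (595, [164.6, 209.7], [150, 196, 30, 29]) [0.5647 0.0607 0.062 ]
```

View pics/sw2.png

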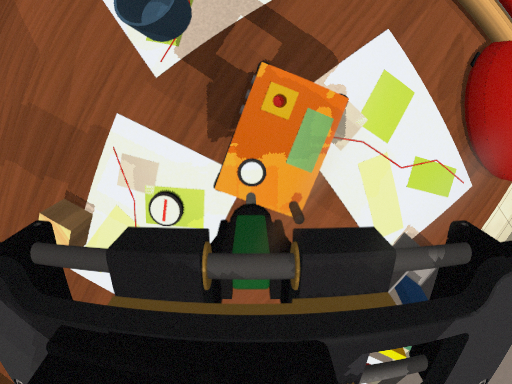

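View pics/ab2.png

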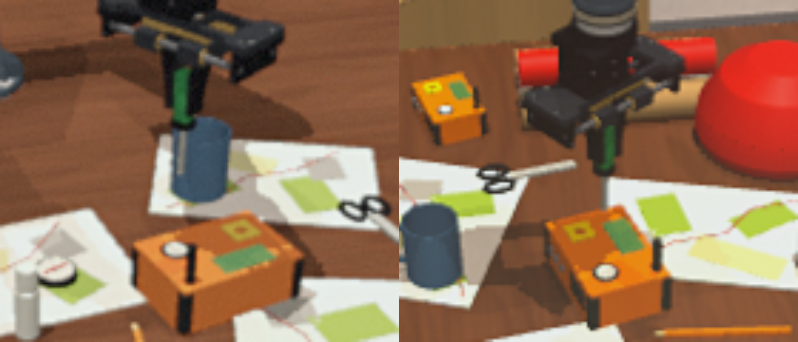

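The wrist view shows the port at (280,100), the sensor at (252,172) and the pin collar at (251,208). The pin hangs upright in both outside views. Next I'll check how the pin sits in the grip against the projected axis.

```bash
cat >> h.py <<'E'
def proj(n,X,m=None):
    m=m or bot.camera_model(n);K=np.array(m["intrinsics"]);c=np.array(m["R"])@X+m["t"]
    if n=="wrist":
        r=np.hypot(c[0],c[1]);p=c[:2]/r*np.arctan2(r,c[2])
    else:p=c[:2]/c[2]
    return np.round(p*K[0,0]+K[:2,2],1)
E
python3 - <<'E'
from h import *
s=bot.read_state();T=s["position"];R=np.array(s["tcp_rot"])
i=cv2.imread("pics/wrist2.png")
_,h=blobs(i,(0,0,150),(180,60,255),(236,158,268,188));p=max(cv2.findContours(h,0,1)[0],key=cv2.contourArea)
e=cv2.fitEllipse(p);print("sensor",e,plane("wrist",e[0],.062))
_,h=blobs(i,(22,150,120),(33,255,255),(255,75,305,125));p=max(cv2.findContours(h,0,1)[0],key=cv2.contourArea).reshape(-1,2)
q=np.array([plane("wrist",x,.062)[:2] for x in p]);print("port",cv2.minAreaRect((q*1e3).astype(np.float32)))
for k in(0,.06,.068,.09):
    P=T+[0,0,-.0915+k];print(k,"scene",proj("scene",P),"side",proj("side",P))
for k in(.060,.068):
    P=T+[0,0,-.0915+k];print("collar front",proj("wrist",P+R[:,0]*.014),"ctr",proj("wrist",P),"sides",proj("wrist",P+R[:,1]*.014),proj("wrist",P-R[:,1]*.014))
g=[]
for n,w in(("scene",(270,130,300,170)),("side",(250,120,275,160))):
    b,_=blobs(cv2.imread(f"pics/{n}2.png"),(45,120,30),(85,255,255),w);print(n,b[0]);
    j=cv2.cvtColor(cv2.imread(f"pics/{n}2.png"),cv2.COLOR_BGR2GRAY)
    x,y=np.round(proj(n,T+[0,0,-.0615])).astype(int)
    for yy in range(y-7,y+18):print(yy,j[yy,x-8:x+9])
E
```

```text
sensor ((251.41476440429688, 172.37770080566406), (21.187833786010742, 21.238271713256836), 161.8914794921875) [0.62546742 0.1631799  0.062     ]
port ((601.8621215820312, 249.9570770263672), (32.93496322631836, 32.8402099609375), 15.452791213989258)
0 scene [283.1 180.7] side [262.  164.1]
0.06 scene [284.1 163.9] side [262.  150.2]
0.068 scene [284.2 161.5] side [262.  148.3]
0.09 scene [284.6 155.1] side [261.9 142.9]
collar front [250.4 203.2] ctr [250.4 223.3] sides [271.6 223.2] [229.3 223.2]
collar front [250.4 207.3] ctr [250.4 228. ] sides [272.4 228. ] [228.5 228. ]
scene (91, [283.1, 153.5], [281, 144, 7, 20])
165 [50 56 53 55 61 58 43 38 36 24 39 47 74 82 79 79 78]
166 [ 57  59  65  61  61  80  78 107 116  87  74  75  78  76  79  76  77]
167 [103 135 141 124  85  84  84 119 127  94  77  76  79  81  78  81  78]
168 [153 174 173 171 122  82  79 116 127  93  78  80  79  81  80  76  75]
169 [165 176 175 176 129  81  80 117 126  94  82  80  78  74  76  79  77]
170 [172 178 174 176 123  69  84 121 126  94  75  79  78  79  80  87  85]
171 [183 184 176 173 118  73  90 124 123  90
[... 2522 characters left out ...]
3 111 123 146 146 138 107 113 156]
166 [113 113 114 114 114 112 111 111 110 122 149 153 154 146 132 113 112]
167 [125 126 121 110 112 111 112 112 113 120 134 143 137 132 130 129 128]
168 [145 143 139 115 111 112 112 118 121 119 121 128 124 125 122 128 134]
169 [145 148 140 116 110 112 113 116 109 119 120 125 125 127 126 126 128]
170 [115 132 146 137 122 111 113 110 103 120 117 122 126 126 127 126 121]
171 [ 98 126 148 148 137 112 113 112 113 119 119 119 121 125 121 120 118]
172 [139 144 149 147 132 109 113 113 114 117 111 116 117 121 119 120 121]
173 [137 129 120 124 117 111 113 114 113 112 109 119 117 120 120 121 120]
174 [118 115 111 113 112 113 114 113 113 113 115 119 117 120 120 119 118]
```

```bash
python3 -c "
import cv2
i=cv2.imread('pics/wrist2.png')[160:300,190:320]
i=cv2.convertScaleAbs(i,alpha=1.8,beta=25)
cv2.imwrite('pics/c3.png',cv2.resize(i,None,fx=4,fy=4,interpolation=cv2.INTER_NEAREST))"
```

```text
(no output)
```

View pics/c3.png

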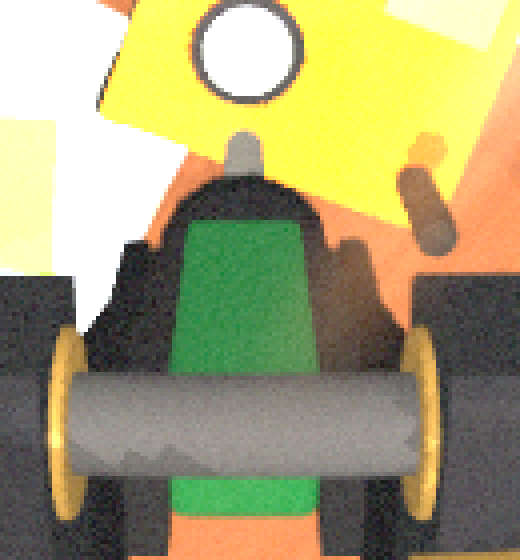

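The tip shows at (251,193) and the collar front at row 204, so both match a pin on the TCP axis to about 1 mm. Sensor to port measures 90 mm, as it should. I'm descending to 15 mm above the sensor and holding there.

Call:
apply_moves --steps '[[[0, 0.1, 3, 0, 0, 0, -1], [0, 0.15, 6, 0, 0, 0, -1], [0, 0.15, 7.5, 0, 0, 0, -1], [0, 0.15, 8.3, 0, 0, 0, -1], [0, 0.15, 8.3, 0, 0, 0, -1], [0, 0.15, 8.3, 0, 0, 0, -1]]]'

```text
time_s: 7.6
position: [0.6262, 0.1647, 0.1697]
tcp_rot: [[-0.588, 0.809, 0.002], [0.809, 0.588, 0.0], [-0.001, 0.002, -1.0]]
force: [0.4, 0.9, -0.7]
opening: 0.206
grasp_force: 30.0
```

```bash
python3 - <<'E'
from h import *
s=bot.read_state();T=s["position"];R=np.array(s["tcp_rot"]);print(T,np.round(s["qvel"],2))
i=bot.capture("wrist");cv2.imwrite("pics/wrist4.png",i);m=bot.camera_model("wrist")
for k in(0,.06):print("expect",proj("wrist",T+[0,0,-.0915+k],m))
_,h=blobs(i,(22,150,120),(33,255,255),amin=200);b,_=blobs(i,(22,150,120),(33,255,255),amin=200);print(b[:3])
print(b[0][1],plane("wrist",b[0][1],.062,m))
c=cv2.convertScaleAbs(i[40:300,150:360],alpha=1.4,beta=20);cv2.imwrite("pics/c4.png",cv2.resize(c,None,fx=2.3,fy=2.3))
E
```

```text
[0.62619439 0.16466953 0.16965946] [-0.08 -0.24  0.02 -0.08  0.03  0.05]
expect [250.3 196.3]
expect [250.4 223.2]
[(1166, [284.7, 98.3], [261, 74, 49, 49])]
[284.7, 98.3] [0.60148251 0.24927027 0.062     ]
```

View pics/c4.png

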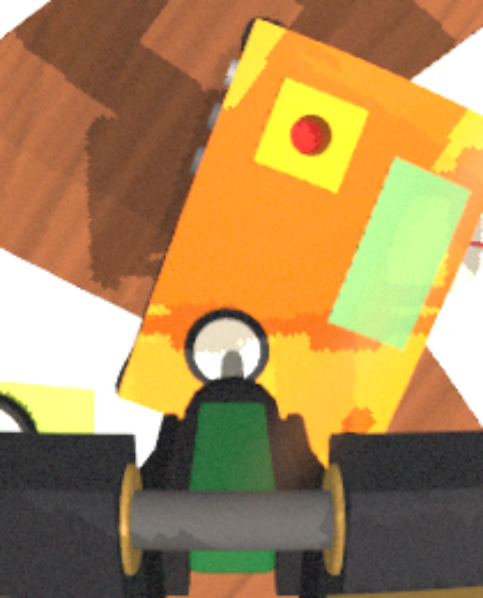

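The tip hovers over the white sensor. I'm trimming by about 1.5 mm and holding for just over 2 s.

Call:
apply_moves --steps '[[[-0.08, -0.14, 0.1, 0, 0, 0, -1], [-0.08, -0.14, 0.1, 0, 0, 0, -1], [-0.08, -0.14, 0.1, 0, 0, 0, -1], [-0.08, -0.14, 0.1, 0, 0, 0, -1], [-0.08, -0.14, 0.1, 0, 0, 0, -1], [-0.08, -0.14, 0.1, 0, 0, 0, -1], [-0.08, -0.14, 0.1, 0, 0, 0, -1], [-0.08, -0.14, 0.1, 0, 0, 0, -1], [-0.08, -0.14, 0.1, 0, 0, 0, -1], [-0.08, -0.14, 0.1, 0, 0, 0, -1], [-0.08, -0.14, 0.1, 0, 0, 0, -1], [-0.08, -0.14, 0.1, 0, 0, 0, -1], [-0.08, -0.14, 0.1, 0, 0, 0, -1], [-0.08, -0.14, 0.1, 0, 0, 0, -1], [-0.08, -0.14, 0.1, 0, 0, 0, -1], [-0.08, -0.14, 0.1, 0, 0, 0, -1], [-0.08, -0.14, 0.1, 0, 0, 0, -1], [-0.08, -0.14, 0.1, 0, 0, 0, -1], [-0.08, -0.14, 0.1, 0, 0, 0, -1], [-0.08, -0.14, 0.1, 0, 0, 0, -1]]]'

```text
time_s: 10.15
position: [0.6248, 0.1631, 0.1675]
tcp_rot: [[-0.587, 0.809, 0.0], [0.809, 0.587, 0.0], [0.0, 0.0, -1.0]]
force: [-0.9, -0.8, -0.5]
opening: 0.203
grasp_force: 30.0
```

Call:
apply_moves --steps '[[[0, 0, 0, 0, 0, 0, -1], [0, 0, 0, 0, 0, 0, -1], [0, 0, 0, 0, 0, 0, -1], [0, 0, 0, 0, 0, 0, -1], [0, 0, 0, 0, 0, 0, -1], [0, 0, 0, 0, 0, 0, -1]]]'

```text
time_s: 10.9
position: [0.6248, 0.1631, 0.1675]
tcp_rot: [[-0.587, 0.809, -0.0], [0.809, 0.587, -0.0], [-0.0, -0.0, -1.0]]
force: [0.3, 0.8, -0.6]
opening: 0.206
grasp_force: 30.0
```

Call:
apply_moves --steps '[[[2, 0.8, -0.3, 0, 0, 0, -1], [5, 1.9, -0.3, 0, 0, 0, -1], [7.5, 2.9, -0.3, 0, 0, 0, -1], [8.35, 3.2, -0.3, 0, 0, 0, -1], [8.35, 3.2, 0, 0, 0, 0, -1], [8.35, 3.2, 0, 0, 0, 0, -1], [8.35, 3.2, 0, 0, 0, 0, -1], [8.35, 3.2, 0, 0, 0, 0, -1], [8.35, 3.2, 0, 0, 0, 0, -1], [8.35, 3.2, 0, 0, 0, 0, -1]]]'

```text
time_s: 12.15
position: [0.6017, 0.2493, 0.1676]
tcp_rot: [[-0.587, 0.809, 0.0], [0.809, 0.587, 0.0], [-0.0, 0.0, -1.0]]
force: [0.0, -0.3, -0.4]
opening: 0.204
grasp_force: 30.0
```

```bash
python3 - <<'E'
from h import *
s=bot.read_state();T=s["position"];R=np.array(s["tcp_rot"]);print(T,np.round(s["qvel"],2))
i=bot.capture("wrist");cv2.imwrite("pics/wrist5.png",i);m=bot.camera_model("wrist")
for k in(0,.06):print("expect tip",proj("wrist",T+[0,0,-.0915+k],m))
P=np.array([.6017,.2496,.062]);a=np.deg2rad(15.5);u=np.array([np.cos(a),np.sin(a),0]);v=np.array([-u[1],u[0],0])
print("mouth",proj("wrist",P,m),"corners",[proj("wrist",P+.017*(x*u+y*v),m).tolist() for x in(1,-1) for y in(1,-1)])
c=cv2.convertScaleAbs(i[140:240,190:310],alpha=1.5,beta=20);cv2.imwrite("pics/c5.png",cv2.resize(c,None,fx=6,fy=6,interpolation=cv2.INTER_NEAREST))
E
```

```text
[0.60170789 0.24926754 0.16761449] [ 0.21 -0.06  0.03  0.03  0.05  0.01]
expect tip [250.5 196.6]
expect tip [250.4 223.5]
mouth [250.7 191.7] corners [[275.2, 180.9], [261.6, 214.5], [239.3, 167.8], [226.7, 202.2]]
```

View pics/c5.png

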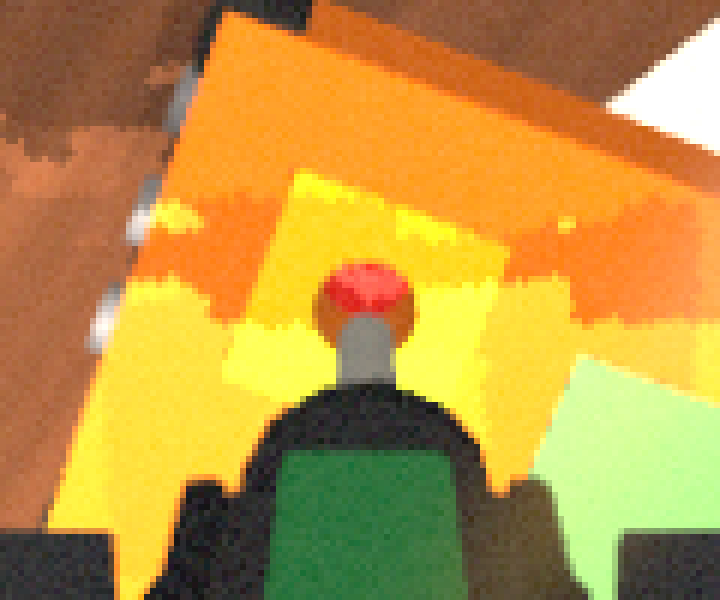

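The tip is centred over the port: the mouth is at (250.5,191.7) and the rim corners match to within 1 px. Going down.

Call:
apply_moves --steps '[[[0, 0, 1, 0, 0, 0, -1], [0, 0, 1.8, 0, 0, 0, -1], [0, 0, 2.5, 0, 0, 0, -1], [0, 0, 3.1, 0, 0, 0, -1], [0, 0, 3.1, 0, 0, 0, -1], [0, 0, 3.1, 0, 0, 0, -1], [0, 0, 3.1, 0, 0, 0, -1]]]'

```text
time_s: 13.08
position: [0.6019, 0.2495, 0.1369]
tcp_rot: [[-0.587, 0.809, 0.001], [0.809, 0.587, 0.0], [-0.0, 0.001, -1.0]]
force: [0.7, 0.7, -1.2]
opening: 0.205
grasp_force: 30.0
```

Call:
apply_moves --steps '[[[0, 0, 0.2, 0, 0, 0, -1], [0, 0, 0.4, 0, 0, 0, -1], [0, 0, 0.6, 0, 0, 0, -1], [0, 0, 0.7, 0, 0, 0, -1], [0, 0, 0.7, 0, 0, 0, -1], [0, 0, 0.7, 0, 0, 0, -1], [0, 0, 0.7, 0, 0, 0, -1]]]'

```text
time_s: 13.95
position: [0.6017, 0.2495, 0.1298]
tcp_rot: [[-0.587, 0.809, 0.0], [0.809, 0.587, 0.0], [-0.0, 0.0, -1.0]]
force: [-0.6, -0.2, 3.0]
opening: 0.202
grasp_force: 30.0
```

Call:
apply_moves --steps '[[[0, 0, 0.1, 0, 0, 0, -1], [0, 0, 0.2, 0, 0, 0, -1], [0, 0, 0.2, 0, 0, 0, -1], [0, 0, 0.2, 0, 0, 0, -1], [0, 0, 0.2, 0, 0, 0, -1]]]'

```text
time_s: 14.58
position: [0.6018, 0.2495, 0.1282]
tcp_rot: [[-0.588, 0.809, 0.001], [0.809, 0.588, 0.0], [-0.0, 0.001, -1.0]]
force: [-1.6, 0.0, 6.3]
opening: 0.209
grasp_force: 30.0
```

Call:
apply_moves --steps '[[[0, 0, 0.1, 0, 0, 0, -1], [0, 0, 0.1, 0, 0, 0, -1], [0, 0, 0.1, 0, 0, 0, -1], [0, 0, 0.1, 0, 0, 0, -1], [0, 0, 0.1, 0, 0, 0, -1]]]'

```text
time_s: 15.2
position: [0.6018, 0.2495, 0.1281]
tcp_rot: [[-0.588, 0.809, 0.001], [0.809, 0.588, 0.0], [-0.0, 0.001, -1.0]]
force: [-3.2, -1.3, 9.6]
opening: 0.207
grasp_force: 30.0
```

The force rose to about 10 N with only 0.1 mm more travel, so the button is on its stop. Handing in.

```bash
python3 - <<'E'
from rig import bot
s=bot.read_state();print(s["time_s"],s["force"],s["position"],s["grasp_force"]);print(bot.hand_in())
E
```

```text
15.2 [-3.23377737 -1.31938479  9.63769467] [0.6018282  0.24952862 0.12805808] 29.99965865397826
the job is handed in; nothing more can be done
None
```

The job is handed in at 15.2 s: I held the pin tip about 14 mm above the orange radio's wake sensor for over 2 s, then pressed its reset button down through the port with about 10 N, onto what the force readings show is its stop, and finished still gripping the pin and pressing; no verdict came back.

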